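# Charge the hydraulic hand pump

## Task

Charge the hydraulic hand pump: with the fingertips push the upright post of its safety fork sideways until the fork is swung well clear from under the plunger's mushroom head, then press the plunger all the way down and let it come all the way back up, again and again, until the indicator pin beside it has popped fully out. Nothing needs to be gripped or lifted: just push and press without undue force, keep the hand off the indicator pin, and leave the loose things round the pump where they stand. Finish with the fork still clear, the plunger up and the pin fully out.

Things in the scene. Friction and masses are not known exactly. Their poses are not given: they have to be found in the camera images.
- pump: hydraulic hand pump, fixed: aluminium block, top 82 mm high, x -36 to +60 mm, y -35 to +101, on a dark base plate 125x175x12 mm. Origin on the worktop under the plunger's upright axis; x away from the robot at yaw 0, z up. On the block (x, y in mm): plunger (0, 0), fork pivot post (+42, 0; top 125 mm high), indicator pin (+18, +78); the brass plug at (-20, +78) is scenery
- plunger_top (a point): centre of the top of the plunger's dark mushroom head, 44 mm wide and 18 mm thick (flat on top over 34 mm); at rest 130 mm above the worktop. It moves with the head
- plunger (a joint): how far the plunger is pressed down, m: 0 up at rest, 0.020 fully down at its stop. A spring resists with about 4 N at the top and 10 to 13 N at the bottom and brings it back up when let go
- fork_post (a point): centre of the top of the upright finger post at the free end of the steel safety fork: 12 mm thick, top 120 mm above the worktop, bare for 28 mm below that; 92 mm from the fork's pivot. With the fork closed it stands in front of the plunger, 50 mm to the pump's -x side of the plunger axis. Moves with the fork
- fork_pivot (a point): point on the upright pivot axis of the safety fork, 98 mm above the worktop; fixed to the pump
- fork (a joint): angle of the safety fork, rad: 0 closed round the rod under the head (plunger blocked after 1 mm), grows as the post is pushed to the pump's -y side (anticlockwise from above), stop at 1.55; head free from about 1.0 on. Starts at 0 to 0.25, needs about 1 N at the post, stays where left. The fork stands 84 to 112 mm above the worktop
- pin_top (a point): centre of the top of the indicator pin, a plain steel pin 10 mm thick standing in a dark collar 26 mm wide whose top is 92 mm above the worktop. The top stands 4 mm above the collar when the pin is fully in and 40 mm when fully out. It moves with the pin
- pin (a joint): rise of the indicator pin, m: 0 in, 0.036 fully out (stop). A ratchet lifts it about 6 mm per full stroke (the first 2 to 10) and holds it between strokes; from about 0.030 it jumps out by itself. A stroke pressed less than 18 mm or let back less than 16 mm may lift it less or not at all. Starts at 0 to 0.011: 4 to 6 full strokes; more do nothing
- load: loose: plain metal coaxial termination standing upright, 34 mm wide, 32 mm tall. Origin at the centre of its underside; not to be moved
- adapter: loose: small coaxial adapter lying down, 21x38x21 mm. Origin at the centre of its underside; not to be moved
- grease_pot: loose: round lidded pot, 63 mm wide, 34 mm tall. Origin at the centre of its underside; not to be moved
- gauge_block: loose: flat steel gauge block, 35x30x9 mm. Origin at the centre of its underside; not to be moved
- sample_box: loose: small clear hinged box, 44x60x21 mm. Origin at the centre of its underside; not to be moved
- loupe: loose: black eye loupe standing upright, 38 mm wide, 43 mm tall. Origin at the centre of its underside; not to be moved

How it is judged:
By the outcome, as a careful person would: the job done as asked, in the order asked, and still so for the second after the job is handed in, with the robot touching nothing.
It also fails if it takes over 54 s, if anything falls off the work surface, if the arm or the gripper's body presses on something with over 40 N, if the wrist force passes 120 N, or if a joint passes its speed limit or range.

## Robot

A 7-joint arm with a two-finger parallel gripper is mounted at the origin on a cart in front of the work surface, level with it; the furniture and walls round the work are solid. World frame = base frame: x ahead of the robot, y to its left, z up, the work surface at z = 0. Lengths are in m, angles in degrees, forces in N, time in s.
With the tool pointing down it reaches from about 0.425 to 0.875 m from the base axis. Payload 4.7 kg.
Tool frame: the origin (TCP) lies between the finger pads; the fingertips stand 8 mm ahead of it and the grasp point (between the pads) lies 11 mm behind it; z points along the fingers, y is the line along which they close (so a half turn about z gives the same grasp; the last joint's range is limited). The gripper opens to 87 mm and grips with 3 to 60 N. Pads are 19 mm wide; open, the fingers measure 117 mm over their backs; the gripper's body (75 mm by 190 mm) begins 51 mm behind the grasp point.
Start: joints at [68.474, 18.392, -4.016, 83.108, 1.295, 78.541, -3.26], TCP at [0.247, -0.601, 0.231] pointing down, gripper open.
Joint ranges: [-163.93, 163.93], [-17.29, 119.83], [-79.2, 71.16], [3.27, 140.29], [-89.18, 269.18], [5.43, 117.66], [-154.24, 154.24]. Speed limits (degrees/s): [147.25, 147.25, 180, 180, 180, 180, 180].

## Interface

Orientations are given as [roll, pitch, yaw] about the fixed x, y, z axes, in that order (R = Rz(yaw) Ry(pitch) Rx(roll)).
In Python, from cell import env, viewer gives the robot as it stands. The module is installed in compiled form; this text tells all that it offers.
- The arm moves only by the tool arm_command, never from a script. Its argument "series" is a list of rows, each a list of 2 entries, a list of its own where there are three numbers: the shift along the tool's x, y, z in mm, then the turn about the tool's z in rad. A call has exactly 5 rows; each row is the pose to reach, as a shift and turn from the pose commanded when the call began, along the tool's axes at that moment; what a row does not reach only later rows make up. A row lasts 1/10 s, in which the tool goes at most 50 mm and 8.59 degrees, less where a joint would pass 70% of its speed; a pose out of reach is approached as far as the arm can. A call with a gripper value outside its range is refused whole. "grip" is the gripper command: -1 is fully open, 1 is shut, values between are in proportion, set as the call begins (left out, the last holds). The fingers move at their own pace and stop on an object; "grip_force" is the grip in N (left out, the last holds). Time passes only in rows, so rows that repeat a pose let the fingers close, or fill a call up. It gives the time, the measured TCP pose, the force, the opening and the grip force at its end, in the units of the state.
- env.get_obs(): the state, without advancing time (a new reading comes with each control period).
- viewer.read_camera(name): name is "scene" or "top" or "wrist"; returns (picture, depth): 420x560x3 uint8, blue, green, red; 420x560 float32, m along the optical axis (not along the pixel's ray), 0 where there is no reading.
- viewer.calibration(name): a dict with "K" (3x3 intrinsics, pixels), "T" (4x4, takes a point from camera to world coordinates); the wrist camera has in their place "hand_eye" (4x4, takes a point from camera to tool coordinates, whose origin is the TCP and whose axes are the flange's). Camera axes: x right, y up, looking along -z (the intrinsics and any distortion apply to the point x, -y, -z); pixel columns grow to the right and rows downward; lengths in m; the calibration is good to about 2 mm. A picture is of the moment at which its call begins: read the wrist's pose just before it. calibration takes no time and is no camera call.
- env.sign_off(): hands the job in; it is judged then, once.
The state is a dict: "time_s": time; "qpos": joint angles; "joint_velocities": joint speeds; "effort": joint torques, N m; "tool_pos": TCP position; "tool_rot": TCP orientation; "force": force on the tool from outside, world axes, zero at the start; "wrist_torque": the same for the moment, N m; "grip_width": finger opening in m; "grasp_force": force on a finger pad.
Only numpy, scipy, OpenCV 4.12 (cv2) and the standard library are available. Lean on these libraries where they do the work, as an engineer would, in place of code of your own. Each camera call takes 0.05 s, during which the arm holds its last target. There are 200 camera calls.

## Working session

There is one attempt and no reset: what is moved stays moved. The work goes in short steps, Python scripts to look and compute and a tool call to move; the robot and the scene stay as the last step left them, time stands still between calls to the robot, and variables do not carry over. Pictures are saved under pics/ and viewed, at most 10 in all, crops included, and the job is handed in when it is done.

Besides the shell and the picture viewer there is one more tool, called after "Request:" as a command line: name --argument value ..., lists and objects as JSON in quotes. arm_command: Moves the arm, as the interface text tells. Its arguments: {"type":"object","properties":{"series":{"type":"array"},"grip":{"type":"number"},"grip_force":{"type":"number"}},"required":["series"]}

```bash
mkdir -p pics; cat > h.py <<'E'
import numpy as np, cv2
from cell import env, viewer
def shot(n,f):
    o=env.get_obs(); im,d=viewer.read_camera(n); cv2.imwrite('pics/'+f+'.png',im); np.save('pics/'+f+'.npy',d); return o,im,d
def cloud(n,d):
    c=viewer.calibration(n); K=c['K']; v,u=np.mgrid[:420,:560]
    p=np.stack([(u-K[0,2])/K[0,0]*d,-(v-K[1,2])/K[1,1]*d,-d],-1)
    T=c['T']; w=p@T[:3,:3].T+T[:3,3]; w[d==0]=np.nan; return w
E
python3 - <<'E'
from h import *
o=env.get_obs(); print({k:np.round(v,3) for k,v in o.items()})
print({k:v for k,v in viewer.calibration('top').items()})
for n in('top','scene'):
    _,im,d=shot(n,n)
    w=cloud(n,d); np.save('pics/w_'+n+'.npy',w)
    for lo,hi in((.115,.15),(.075,.09)):
        m=(w[...,2]>lo)&(w[...,2]<hi)&(w[...,0]>.3)
        k,l,s,c=cv2.connectedComponentsWithStats(m.astype(np.uint8))
        for i in range(1,k):
            if s[i,4]>8: print(n,lo,s[i],np.round(np.nanmean(w[l==i],0),3))
E
```

```text
{'time_s': np.float64(0.0), 'qpos': array([68.474, 18.438, -4.015, 83.176,  1.297, 78.542, -3.259]), 'joint_velocities': array([ 0.028,  0.055, -0.048, -0.058, -0.066,  0.018, -0.036]), 'effort': array([-1.0000e-03, -4.9129e+01, -4.0400e-01, -3.1253e+01, -6.4000e-02,
        4.4000e-02,  0.0000e+00]), 'tool_pos': array([ 0.247, -0.601,  0.229]), 'tool_rot': array([-1.7989e+02,  8.0000e-03,  2.2337e+01]), 'force': array([ 0.457, -0.909,  0.334]), 'wrist_torque': array([ 0.032,  0.016, -0.019]), 'grasp_force': np.float64(0.0), 'grip_width': np.float64(0.087)}
{'K': array([[512.65284199,   0.        , 279.89967905],
       [  0.        , 512.65284199, 212.07025339],
       [  0.        ,   0.        ,   1.        ]]), 'T': array([[ 0.00386365,  0.99514091, -0.09838518,  0.38563851],
       [-0.99974011,  0.00605441,  0.02197839,  0.08737293],
       [ 0.02246726,  0.09827469,  0.99490568,  1.48535607],
       [ 0.        ,  0.        ,  0.        ,  1.        ]])}
top 0.115 [ 0 79 17  2 24] [0.878 0.797 0.121]
top 0.115 [44 80 16  2 17] [0.878 0.679 0.12 ]
top 0.115 [67 80 32  2 39] [0.
[... 4320 characters left out ...]
11] [0.88  0.132 0.082]
scene 0.075 [305 124   4   5  11] [ 0.777 -0.584  0.082]
scene 0.075 [320 132  45   9 196] [ 0.617 -0.519  0.082]
scene 0.075 [367 136  28  10 122] [ 0.482 -0.5    0.083]
scene 0.075 [398 140  42   9 188] [ 0.369 -0.531  0.083]
scene 0.075 [284 142  16   7  82] [ 0.726 -0.356  0.083]
scene 0.075 [366 143   3   5  11] [ 0.51  -0.45   0.082]
scene 0.075 [395 145   3   5  15] [ 0.424 -0.469  0.083]
scene 0.075 [251 151   7   6  31] [ 0.797 -0.245  0.081]
scene 0.075 [ 239  210   79   35 1349] [0.52  0.133 0.083]
scene 0.075 [174 214  13   9  55] [0.724 0.185 0.08 ]
scene 0.075 [ 86 344  17  16 132] [0.572 0.535 0.082]
scene 0.075 [143 347   4  10  26] [0.515 0.505 0.083]
```

View pics/top.png

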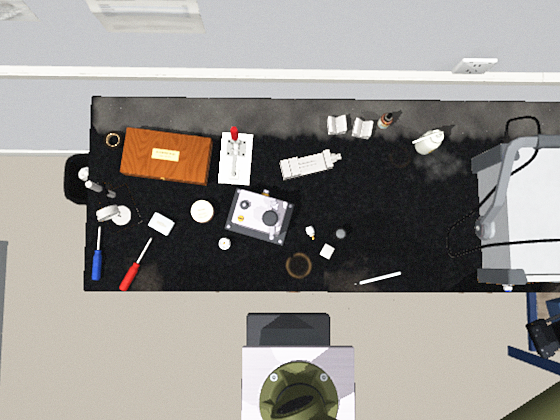

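View pics/scene.png

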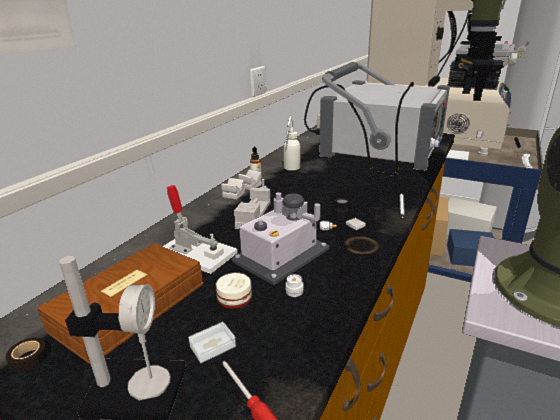

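Top view: the pump is at about (260,215), with its head at (270,218), fork post at (271,238) and pivot at (273,203). The dark knob at about (240,203) is the pin collar. I'll refine the pose and check that the approach clears the instrument on the right.

```bash
python3 - <<'E'
from h import *
for n in('top','scene'):
    w=np.load(f'pics/w_{n}.npy')
    def near(x,y,r,lo,hi):
        m=(np.hypot(w[...,0]-x,w[...,1]-y)<r)&(w[...,2]>lo)&(w[...,2]<hi); p=w[m]; print(n,len(p),p.mean(0).round(4),np.median(p,0).round(4),((p.min(0)+p.max(0))/2).round(4))
    near(.503,.087,.03,.124,.14); near(.545,.076,.015,.115,.135); near(.453,.081,.015,.112,.128); near(.539,.158,.02,.088,.11)
    m=(w[...,2]>.076)&(w[...,2]<.088)&(np.hypot(w[...,0]-.525,w[...,1]-.12)<.1)
    r=cv2.minAreaRect(w[m][:,:2].astype(np.float32)*1000); print(r)
    for y0 in(-.7,-.6,-.55,-.5,-.45,-.4,-.3):
        q=w[(w[...,1]>y0-.03)&(w[...,1]<y0+.03)&(w[...,2]>.12)&(w[...,0]>.28)&(w[...,0]<.8)]
        if len(q): print(y0,'xmin',q[:,0].min().round(3),'zmax',q[:,2].max().round(3))
E
```

```text
top 193 [0.5034 0.0857 0.1299] [0.5037 0.0862 0.13  ] [0.5026 0.085  0.131 ]
top 26 [0.544  0.0751 0.1223] [0.5441 0.0758 0.1227] [0.5427 0.0744 0.125 ]
top 13 [0.4521 0.0817 0.1221] [0.4511 0.0807 0.1217] [0.4523 0.082  0.1224]
top 67 [0.5413 0.1555 0.0939] [0.5415 0.1547 0.0926] [0.5384 0.1549 0.0975]
((524.5358276367188, 114.37721252441406), (135.62832641601562, 95.94520568847656), 74.30332946777344)
-0.7 xmin 0.338 zmax 0.153
-0.6 xmin 0.336 zmax 0.282
-0.55 xmin 0.332 zmax 0.284
-0.5 xmin 0.332 zmax 0.277
-0.45 xmin 0.427 zmax 0.183
-0.4 xmin 0.719 zmax 0.165
-0.3 xmin 0.703 zmax 0.177
scene 186 [0.502  0.0911 0.1297] [0.502  0.0926 0.1307] [0.5034 0.0883 0.1287]
scene 34 [0.5441 0.0759 0.122 ] [0.5439 0.0763 0.1224] [0.5447 0.0746 0.1212]
scene 37 [0.4534 0.0819 0.1184] [0.4532 0.0829 0.1191] [0.4543 0.08   0.1179]
scene 96 [0.5415 0.1583 0.0945] [0.5406 0.1583 0.0936] [0.5435 0.1566 0.096 ]
((522.369140625, 119.37167358398438), (127.74852752685547, 105.83195495605469), 73.46343231201172)
-0.7 xmin 0.314 zmax 0.323
-0.6 xmin 0.28 zmax 0.483
-0.55 xmin 0.334 zmax 0.281
-0.5 xmin 0.334 zmax 0.274
-0.45 xmin 0.427 zmax 0.182
-0.4 xmin 0.721 zmax 0.155
-0.3 xmin 0.704 zmax 0.177
```

```bash
cat >> h.py <<'E'
def rows(c,W):
    """world waypoints (m,m,m,deg) -> rows relative to commanded c, tool pointing down"""
    a=np.radians(c[3]); R=np.array([[np.cos(a),np.sin(a),0],[np.sin(a),-np.cos(a),0],[0,0,-1]])
    return [[[round(float(x)) for x in R.T@(np.array(w[:3])-c[:3])*1000],round(float(np.radians(c[3]-w[3])),2)] for w in W]
PSI=-15.7; PL=np.array([.5035,.087]); PV=np.array([.544,.0757])
def finger(th,lag):
    al=np.radians(180+PSI)+th; e=np.array([np.cos(al),np.sin(al)]); t=np.array([-e[1],e[0]])
    return [*(PV+.092*e-lag*t),None,np.degrees(al)-90]
E
python3 - <<'E'
from h import *
z=.231
P=[(.247,-.601,z,22.34)]
A=[(.233,-.56,z,25),(.225,-.515,z,29),(.235,-.47,z,35),(.265,-.43,z,41),(.3,-.395,z,47)]
B=[(.335,-.36,z,53),(.365,-.32,z,59),(.395,-.28,z,65),(.415,-.235,z,71),(.435,-.19,z,77)]
C=[(.45,-.145,z,80),(.455,-.095,z,82),(.458,-.045,z,84),(.458,.005,z,86),(.457,.055,z,86)]
f=finger(.21,.026);print(f)
c=P[0]
for W in(A,B,C): print(rows(c,W)); c=W[-1]
E
```

```text
[np.float64(0.45385174732079403), np.float64(0.10753225626445634), None, np.float64(86.3321136977473)]
[[[3, -43, 0], -0.05], [[12, -88, 0], -0.12], [[39, -126, 0], -0.22], [[82, -151, 0], -0.33], [[127, -170, 0], -0.43]]
[[[49, 2, 0], -0.1], [[99, -4, 0], -0.21], [[149, -9, 0], -0.31], [[195, -25, 0], -0.42], [[242, -41, 0], -0.52]]
[[[47, 4, 0], -0.05], [[97, -2, 0], -0.09], [[146, -10, 0], -0.12], [[195, -21, 0], -0.16], [[244, -34, 0], -0.16]]
```

Request:
arm_command --series '[[[3, -43, 0], -0.05], [[12, -88, 0], -0.12], [[39, -126, 0], -0.22], [[82, -151, 0], -0.33], [[127, -170, 0], -0.43]]' --grip 1 --grip_force 20

```text
time_s: 0.6
tool_pos: [0.2993, -0.394, 0.2305]
tool_rot: [-180.0, 0.0, 47.1]
force: [1.6, -0.3, -0.8]
grip_width: 0.0548
grasp_force: 0.0
```

Request:
arm_command --series '[[[49, 2, 0], -0.1], [[99, -4, 0], -0.21], [[149, -9, 0], -0.31], [[195, -25, 0], -0.42], [[242, -41, 0], -0.52]]'

```text
time_s: 1.1
tool_pos: [0.4354, -0.1889, 0.2302]
tool_rot: [-180.0, 0.0, 77.0]
force: [1.1, -0.6, 0.8]
grip_width: 0.0147
grasp_force: 0.0
```

Request:
arm_command --series '[[[47, 4, 0], -0.05], [[97, -2, 0], -0.09], [[146, -10, 0], -0.12], [[195, -21, 0], -0.16], [[244, -34, 0], -0.16]]'

```text
time_s: 1.6
tool_pos: [0.4574, 0.0555, 0.2303]
tool_rot: [180.0, 0.0, 86.0]
force: [0.8, 0.8, 0.2]
grip_width: 0.0004
grasp_force: 0.0
```

```bash
python3 - <<'E'
from h import *
from scipy.spatial.transform import Rotation as Ro
o,im,d=shot('wrist','w1')
c=viewer.calibration('wrist'); K=c['K']; v,u=np.mgrid[:420,:560]
p=np.stack([(u-K[0,2])/K[0,0]*d,-(v-K[1,2])/K[1,1]*d,-d],-1)
H=c['hand_eye']; p=p@H[:3,:3].T+H[:3,3]
w=p@Ro.from_euler('xyz',o['tool_rot'],degrees=True).as_matrix().T+o['tool_pos']; w[d==0]=np.nan
m=(w[...,2]>.114)&(w[...,2]<.135)
k,l,s,_=cv2.connectedComponentsWithStats(m.astype(np.uint8))
for i in range(1,k):
    if s[i,4]>30: print(s[i],np.nanmean(w[l==i],0).round(4),np.nanmedian(w[l==i],0).round(4))
cmd=(.457,.055,.231,86)
f=finger(.21,.026)
print(rows(cmd,[(f[0],f[1],z,86.3) for z in(.231,.19,.15,.12,.108)]))
E
```

```text
[ 311  144   53   53 2149] [0.5072 0.0862 0.1301] [0.5071 0.0864 0.131 ]
[374 171  19  18 220] [0.5475 0.0744 0.1241] [0.5472 0.0746 0.1259]
[270 172  14  15 157] [0.4572 0.0808 0.1214] [0.4572 0.0809 0.1218]
[[[52, -7, 0], -0.01], [[52, -7, 41], -0.01], [[52, -7, 81], -0.01], [[52, -7, 111], -0.01], [[52, -7, 123], -0.01]]
```

View pics/w1.png

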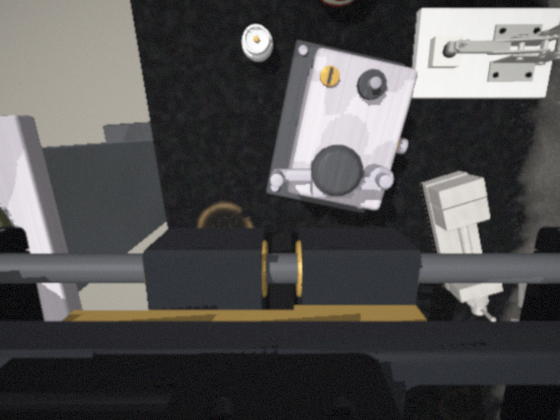

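Wrist view: the head is at (337,170), post at (277,180), pivot at (384,181), pin at (375,85). Positions agree with the fixed cameras to about 3 mm, so I'm shifting my model +2 mm in x. Next I descend beside the post.

Request:
arm_command --series '[[[52, -5, 0], 0], [[52, -5, 41], 0], [[52, -5, 81], 0], [[52, -5, 111], 0], [[52, -5, 123], 0]]'

```text
time_s: 2.15
tool_pos: [0.4541, 0.1051, 0.1045]
tool_rot: [-179.7, 0.0, 86.0]
force: [-1.1, -0.0, -0.3]
grip_width: 0.0002
grasp_force: 0.0
```

```bash
sed -i 's/PL=.*$/PL=np.array([.5055,.0865]); PV=np.array([.546,.075])/' h.py; python3 - <<'E'
from h import *
c=(.4555,.107,.108,86)
for ths in ([.21,.3,.38,.46,.54],[.62,.7,.78,.86,.94],[1.02,1.1,1.18,1.26,1.34],[1.37,1.4,1.4,1.4,1.4]):
    W=[]
    for t in ths:
        f=finger(t,.0155); f[2]=.108; W.append(f)
    print(np.round(W[-1],3),rows(c,W)); c=W[-1]
E
```

```text
[4.5300e-01 6.6000e-02 1.0800e-01 1.0524e+02] [[[-11, 0, 0], -0.01], [[-19, -1, 0], -0.1], [[-26, -1, 0], -0.18], [[-34, 0, 0], -0.26], [[-41, 1, 0], -0.34]]
[4.64000e-01 3.00000e-02 1.08000e-01 1.28158e+02] [[[-7, -1, 0], -0.08], [[-15, -1, 0], -0.16], [[-22, -1, 0], -0.24], [[-30, 0, 0], -0.32], [[-37, 1, 0], -0.4]]
[4.88000e-01 2.00000e-03 1.08000e-01 1.51076e+02] [[[-7, -1, 0], -0.08], [[-15, -1, 0], -0.16], [[-22, -1, 0], -0.24], [[-30, 0, 0], -0.32], [[-37, 1, 0], -0.4]]
[ 4.92000e-01 -1.00000e-03  1.08000e-01  1.54514e+02] [[[-3, 0, 0], -0.03], [[-6, -1, 0], -0.06], [[-6, -1, 0], -0.06], [[-6, -1, 0], -0.06], [[-6, -1, 0], -0.06]]
```

Request:
arm_command --series '[[[-11, 0, -3], -0.01], [[-19, -1, -3], -0.1], [[-26, -1, -3], -0.18], [[-34, 0, -3], -0.26], [[-41, 1, -3], -0.34]]'

```text
time_s: 2.65
tool_pos: [0.4547, 0.0644, 0.1112]
tool_rot: [180.0, 0.0, 105.6]
force: [-1.4, 0.5, -0.3]
grip_width: 0.0003
grasp_force: 0.6
```

Request:
arm_command --series '[[[-7, -1, 0], -0.08], [[-15, -1, 0], -0.16], [[-22, -1, 0], -0.24], [[-30, 0, 0], -0.32], [[-37, 1, 0], -0.4]]'

```text
time_s: 3.15
tool_pos: [0.4655, 0.0287, 0.1112]
tool_rot: [-180.0, 0.0, 128.5]
force: [-0.1, 0.7, 0.0]
grip_width: 0.0002
grasp_force: 0.6
```

Request:
arm_command --series '[[[-7, -1, 0], -0.08], [[-15, -1, 0], -0.16], [[-22, -1, 0], -0.24], [[-30, 0, 0], -0.32], [[-37, 1, 0], -0.4]]'

```text
time_s: 3.65
tool_pos: [0.4895, 0.0002, 0.1112]
tool_rot: [-180.0, 0.0, 151.4]
force: [0.1, 0.5, 0.3]
grip_width: 0.0002
grasp_force: 0.5
```

```bash
python3 - <<'E'
from h import *
o,im,d=shot('top','t2'); print(o['tool_pos'],o['tool_rot'],o['force'],viewer.calibration('top')['K'][0,0])
cv2.imwrite('pics/t2c.png',cv2.resize(im[160:280,190:350],None,fx=5,fy=5,interpolation=cv2.INTER_CUBIC))
E
```

```text
[4.89468989e-01 1.87141636e-04 1.11186075e-01] [-1.79981874e+02  1.22438317e-02  1.51388997e+02] [0.050549   0.52899911 0.26149763] 512.6528419882208
```

View pics/t2c.png

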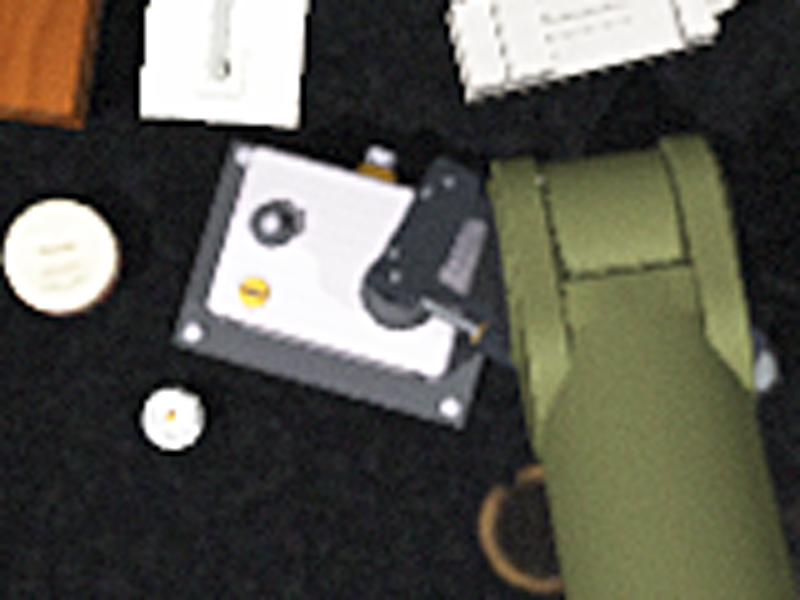

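Top crop: the pump's robot side is clear now, with the post hidden under the hand. I'll finish the push, back off and lift.

Request:
arm_command --series '[[[-3, 0, 0], -0.03], [[-6, -1, 0], -0.06], [[6, 0, 0], -0.06], [[14, 0, -20], -0.06], [[14, 0, -60], -0.06]]'

```text
time_s: 4.2
tool_pos: [0.473, 0.0093, 0.1686]
tool_rot: [-179.9, -0.4, 154.7]
force: [0.8, -1.1, 0.1]
grip_width: 0.0004
grasp_force: 0.0
```

```bash
python3 - <<'E'
from h import *
o=env.get_obs(); c=[*o['tool_pos'],o['tool_rot'][2]]; print(np.round(c,4))
c[2]=.171
print(rows(c,[(.49,.035,.171,146),(.498,.065,.171,138),(.5055,.0865,.171,130),(.5055,.0865,.16,122),(.5055,.0865,.15,114)]))
o,im,d=shot('scene','s3')
cv2.imwrite('pics/s3c.png',cv2.resize(im[150:300,200:360],None,fx=4,fy=4,interpolation=cv2.INTER_CUBIC))
E
```

```text
[4.730000e-01 9.300000e-03 1.686000e-01 1.547308e+02]
[[[-4, 30, 0], 0.15], [[1, 61, 0], 0.29], [[4, 84, 0], 0.43], [[4, 84, 11], 0.57], [[4, 84, 21], 0.71]]
```

View pics/s3c.png

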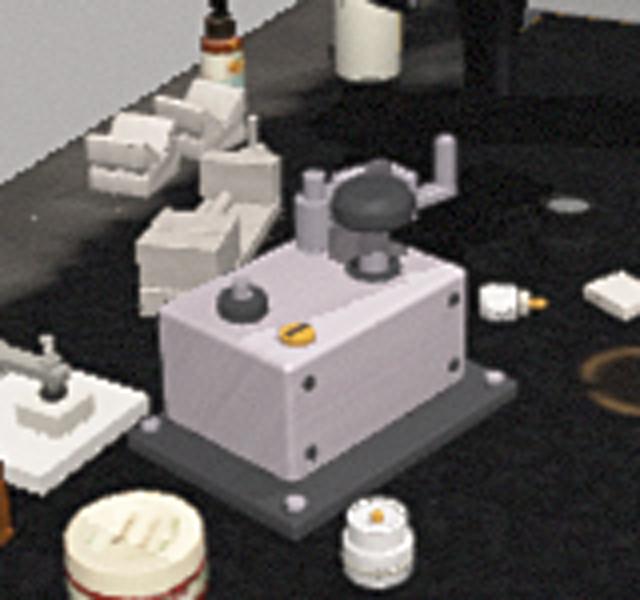

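Scene crop: the fork is swung behind the head, post at (447,160) and the rod under the head is free. The pin at (240,288) is still low. Next I move over the head.

Request:
arm_command --series '[[[-4, 30, 0], 0.15], [[1, 61, 0], 0.29], [[4, 84, 0], 0.43], [[4, 84, 11], 0.57], [[4, 84, 21], 0.71]]'

```text
time_s: 4.75
tool_pos: [0.5087, 0.0875, 0.1497]
tool_rot: [179.9, 0.0, 113.8]
force: [-0.5, -0.1, -0.6]
grip_width: 0.0002
grasp_force: 0.0
```

```bash
python3 - <<'E'
from h import *
o=env.get_obs(); print(o['tool_pos'],o['tool_rot'],o['force'])
w=cloud('scene',np.load('pics/s3.npy')); m=(np.hypot(w[...,0]-.53,w[...,1]+.015)<.04)&(w[...,2]>.113)&(w[...,2]<.126)
p=np.median(w[m],0); print(m.sum(),p, 'fork',np.arctan2(p[1]-.075,p[0]-.546)%(2*np.pi)-np.radians(164.3))
E
```

```text
[0.50874875 0.08754698 0.14966707] [1.79936438e+02 2.34495357e-04 1.13789534e+02] [-0.48054414 -0.07497766 -0.63988347]
35 [ 0.50607995 -0.00601501  0.11652519] fork 1.3869831810682465
```

Fork at 1.39 rad. First press, slow and with a force check.

Request:
arm_command --series '[[[0, -3, 6], 0], [[0, -3, 14], 0], [[0, -3, 22], 0], [[0, -3, 29], 0], [[0, -3, 32], 0]]'

```text
time_s: 5.25
tool_pos: [0.5058, 0.0845, 0.1186]
tool_rot: [-179.9, 0.0, 114.1]
force: [-7.0, 0.9, 15.2]
grip_width: 0.0007
grasp_force: 7.3
```

Request:
arm_command --series '[[[0, 0, 1], 0], [[0, 0, 2], 0], [[0, 0, 2], 0], [[0, 0, 2], 0], [[0, 0, 2], 0]]'

```text
time_s: 5.75
tool_pos: [0.5059, 0.0845, 0.1183]
tool_rot: [-179.9, 0.1, 114.1]
force: [-10.2, -1.4, 22.8]
grip_width: 0.0003
grasp_force: 11.1
```

Request:
arm_command --series '[[[0, 0, -12], 0], [[0, 0, -24], 0], [[0, 0, -30], 0], [[0, 0, -30], 0], [[0, 0, -30], 0]]'

```text
time_s: 6.25
tool_pos: [0.5062, 0.0838, 0.145]
tool_rot: [-180.0, 0.0, 114.0]
force: [0.5, 1.3, -0.4]
grip_width: 0.0004
grasp_force: 0.0
```

Request:
arm_command --series '[[[0, 0, 8], 0], [[0, 0, 16], 0], [[0, 0, 24], 0], [[0, 0, 30], 0], [[0, 0, 30], 0]]'

```text
time_s: 6.75
tool_pos: [0.5071, 0.0841, 0.1183]
tool_rot: [-180.0, 0.1, 114.0]
force: [-8.5, -2.3, 27.4]
grip_width: 0.0006
grasp_force: 13.7
```

Request:
arm_command --series '[[[0, 0, -12], 0], [[0, 0, -24], 0], [[0, 0, -30], 0], [[0, 0, -30], 0], [[0, 0, -30], 0]]'

```text
time_s: 7.25
tool_pos: [0.5057, 0.0839, 0.1444]
tool_rot: [-179.9, -0.0, 114.0]
force: [-1.2, -0.7, 0.4]
grip_width: 0.0007
grasp_force: 0.0
```

```bash
cat >> h.py <<'E'
def check(f):
    o,im,d=shot('scene',f); w=cloud('scene',d)
    m=(np.hypot(w[...,0]-.542,w[...,1]-.157)<.012)&(w[...,2]>.085)&(w[...,2]<.15)
    h=(np.hypot(w[...,0]-.504,w[...,1]-.088)<.015)&(w[...,2]<.14)&(w[...,2]>.1)
    print('t',o['time_s'],'z',o['tool_pos'],'F',o['force'].round(1),'pin max z',np.sort(w[m][:,2])[-6:].round(4),'head',np.sort(w[h][:,2])[-5:].round(4))
    cv2.imwrite('pics/'+f+'c.png',cv2.resize(im[150:300,200:360],None,fx=4,fy=4,interpolation=cv2.INTER_CUBIC))
E
python3 -c "from h import *; check('s4')"
```

```text
t 7.25 z [0.50567417 0.08394401 0.14442386] F [-1.2 -0.7  0.4] pin max z [0.1113 0.1116 0.1116 0.1118 0.1127 0.1129] head [0.1386 0.139  0.1391 0.1392 0.1396]
```

Request:
arm_command --series '[[[0, 1, 8], 0], [[0, 1, 16], 0], [[0, 1, 24], 0], [[0, 1, 30], 0], [[0, 1, 30], 0]]'

```text
time_s: 7.8
tool_pos: [0.5076, 0.0845, 0.1183]
tool_rot: [-179.9, 0.1, 114.0]
force: [-9.1, -3.0, 28.3]
grip_width: 0.0006
grasp_force: 13.9
```

Request:
arm_command --series '[[[0, 0, -12], 0], [[0, 0, -24], 0], [[0, 0, -30], 0], [[0, 0, -30], 0], [[0, 0, -30], 0]]'

```text
time_s: 8.3
tool_pos: [0.5067, 0.0843, 0.1445]
tool_rot: [-179.9, -0.0, 114.0]
force: [0.4, 0.2, -0.8]
grip_width: 0.0003
grasp_force: 0.0
```

Request:
arm_command --series '[[[0, 0, 8], 0], [[0, 0, 16], 0], [[0, 0, 24], 0], [[0, 0, 30], 0], [[0, 0, 30], 0]]'

```text
time_s: 8.8
tool_pos: [0.5078, 0.0846, 0.1183]
tool_rot: [-179.9, 0.1, 114.0]
force: [-8.7, -3.1, 28.0]
grip_width: 0.0006
grasp_force: 14.0
```

Request:
arm_command --series '[[[0, 0, -12], 0], [[0, 0, -24], 0], [[0, 0, -30], 0], [[0, 0, -30], 0], [[0, 0, -30], 0]]'

```text
time_s: 9.3
tool_pos: [0.5066, 0.0843, 0.1444]
tool_rot: [-179.9, -0.0, 114.0]
force: [-1.1, -0.0, 0.2]
grip_width: 0.0004
grasp_force: 0.0
```

```bash
python3 -c "from h import *; check('s5')"
```

```text
t 9.3 z [0.50658985 0.08428952 0.14441977] F [-1.1 -0.   0.2] pin max z [0.1243 0.1244 0.1245 0.1246 0.1248 0.1248] head [0.1387 0.1388 0.1388 0.1394 0.1397]
```

Request:
arm_command --series '[[[0, 0, 8], 0], [[0, 0, 16], 0], [[0, 0, 24], 0], [[0, 0, 30], 0], [[0, 0, 30], 0]]'

```text
time_s: 9.85
tool_pos: [0.5078, 0.0847, 0.1183]
tool_rot: [-180.0, 0.1, 114.0]
force: [-9.2, -2.9, 27.3]
grip_width: 0.0004
grasp_force: 13.5
```

Request:
arm_command --series '[[[0, 0, -12], 0], [[0, 0, -24], 0], [[0, 0, -30], 0], [[0, 0, -30], 0], [[0, 0, -30], 0]]'

```text
time_s: 10.35
tool_pos: [0.5067, 0.0843, 0.1445]
tool_rot: [-179.9, -0.0, 114.0]
force: [0.1, -0.5, 0.1]
grip_width: 0.0002
grasp_force: 0.0
```

Request:
arm_command --series '[[[0, 0, 8], 0], [[0, 0, 16], 0], [[0, 0, 24], 0], [[0, 0, 30], 0], [[0, 0, 30], 0]]'

```text
time_s: 10.85
tool_pos: [0.5078, 0.0846, 0.1183]
tool_rot: [-179.9, 0.1, 114.0]
force: [-9.1, -2.9, 28.1]
grip_width: 0.0001
grasp_force: 14.1
```

Request:
arm_command --series '[[[0, 0, -12], 0], [[0, 0, -24], 0], [[0, 0, -50], 0], [[0, 0, -90], 0], [[0, 0, -110], 0]]'

```text
time_s: 11.35
tool_pos: [0.5079, 0.0848, 0.2271]
tool_rot: [179.9, 0.0, 114.0]
force: [-0.7, 1.1, 0.9]
grip_width: 0.0005
grasp_force: 0.0
```

```bash
python3 -c "from h import *; check('s6')"
```

```text
t 11.35 z [0.50789526 0.08479082 0.22712494] F [-0.7  1.1  0.9] pin max z [0.1331 0.1331 0.1334 0.1337 0.1339 0.1348] head [0.1326 0.1328 0.1329 0.1332 0.1333]
```

View pics/s6c.png

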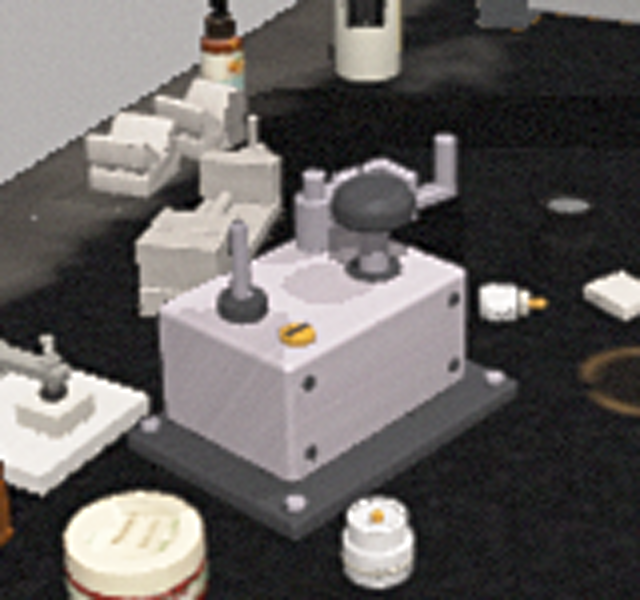

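The pin stands fully out (top at (238,222)). The head is up at (373,195), the fork is clear with its post at (447,160), and the loose things visible in the crop haven't moved.

```bash
python3 -c "from h import *; print(env.sign_off())"
```

```text
the job is handed in; nothing more can be done
None
```

The job is handed in: the fork is swung clear (about 1.39 rad), and after six full strokes the plunger is up and the pin is fully out, at about 11.4 s with pressing forces up to about 28 N.

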